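# Vent a filling reservoir and take off its press-and-turn safety cap

## Task

Open the small steel pressure reservoir for refilling. First let off its pressure while the cap is still on: swing the sprung vent lever on its side all the way to its stop and let it return. Then press the white child-resistant cap down against its spring and, keeping it pressed, turn it counter-clockwise until it comes free, without forcing it; lift it off and set it down gently, right way up, flat inside the steel tray, leaving the things around undisturbed.

Things in the scene. Friction and masses are not known exactly. Their poses are not given: they have to be found in the camera images.
- reservoir: Upright steel pressure reservoir, fixed by a 150 x 140 x 8 mm base plate: body 108 mm across, round shoulder ending at z = 116 mm, neck 44 mm across up to its rim at 139 mm, cap on the neck. Origin: centre of the underside, on the neck's axis, z up. A vent branch sticks out along its -y at z = 72 mm as far as y = -136 mm, a short outlet at z = 40 mm on the far left.
- cap: Outer shell of the white safety cap (whole cap about 135 g): ribbed skirt 68 mm across from z = 0, flat top at z = 28.5 mm, on it an upright grip bar 54 mm long (along cap x), 18 mm wide (along cap y), z = 28.5 to 56.5 mm. Origin: centre of the skirt's lower edge, 126 mm above the reservoir's origin when on the neck; z up. Its yaw is any, and says nothing of the inner cap's.
- cap_grip (a point): On the cap's axis in the grip bar, 20 mm above the flat top, 8 mm below the bar's top. Unpressed, the shell spins idly on a hidden inner cap. A spring (6 N at first, 1.6 N per mm) holds it up; pressed fully, 4.8 mm (14 N, then a hard stop), 4 teeth in it gear with 4 on the inner cap. If tooth meets tooth it goes hard after 2 mm: keep pressing lightly and turn till it drops in.
- neck_rim (a point): Centre of the neck's rim, z = 139 mm. Pressed, the shell turns idly 0 to 90 degrees counter-clockwise until its teeth bear, then takes the inner cap along against light friction. 72 degrees on, this is free to lift off; at 88 degrees is a dead stop. So the whole turn is not known beforehand, 70 to 180 degrees: feel for the stop (over 2 N m there forces it) or try lifting gently.
- vent_lever (a joint): Angle of the sprung vent lever, rad: 0 at rest, growing counter-clockwise seen from above, 1.05 at its stop. Its spring (0.12 N m at rest, 0.5 N m at the stop, so about 6 N at the grip) returns it to 0 when it is let go.
- lever_pivot (a point): The lever's upright pivot axis, at (0, -92, 102) mm in the reservoir's frame. At rest the lever points from here along the reservoir's -x; it swings towards -y, away from the body.
- lever_grip (a point): Middle of the lever's grey plastic sleeve, 78 mm from the pivot axis, 102 mm above the worktop; it moves with the lever. The sleeve is level, 56 mm long, 16 mm wide, 14 mm high, with nothing under it but the base plate and worktop and more than 40 mm free on both sides.
- tray: Shallow steel instrument tray, fixed, 150 mm (its x) by 190 mm (its y), inside 144 x 184 mm, floor 3 mm thick, rim 17.5 mm high. Origin: centre of its underside.
- beaker: Glass beaker, 74 x 82 x 94 mm, origin at the centre of its underside; to be left alone.
- balm_tin: Round aluminium tin full of green balm, 54 mm across, 24 mm tall, origin under its centre; to be left alone.
- empty_tin: Round empty aluminium tin, 55 mm across, 24 mm tall, origin under its centre; to be left alone.
- spatula: Spatula with a black handle, 184 mm long (along its y), 17 mm wide, lying flat, origin under its middle; to be left alone.
Not all that is in view belongs to the job. Of the things shaped like the part that bears cap, the white one is meant.

How it is judged:
By the outcome, as a careful person would: the job done as asked, in the order asked, and still so for the second after the job is handed in, with the robot touching nothing.
It also fails if it takes over 72 s, if anything falls off the work surface, if the arm or the gripper's body presses on something with over 40 N, if the wrist force passes 120 N, or if a joint passes its speed limit or range.

## Robot

A 6-joint arm with a two-finger parallel gripper is mounted at the origin on a cart in front of the work surface, level with it; the furniture and walls round the work are solid. World frame = base frame: x ahead of the robot, y to its left, z up, the work surface at z = 0. Lengths are in mm, angles in degrees, forces in N, time in s.
With the tool pointing down it reaches from about 350 to 975 mm from the base axis. Payload 4.9 kg.
Tool frame: the origin (TCP) lies at the very end of the fingers, on their centre line; the grasp point (between the pads) lies bot.hold_point_z behind it (bot.hold_point_z is the distance from the TCP to the grasp point, in mm); x points along the fingers, y is the direction in which the jaws open and shut, and the axes are right-handed (so a half turn about x gives the same grasp; the last joint's range is limited). The gripper opens to 85 mm and grips with 20 to 120 N. Pads are 22 mm wide; open, the fingers measure 114 mm over their backs; the gripper's body (76 mm by 85 mm) begins 54 mm behind the grasp point. The pads swing forward as they close: fully open they stand 13 mm farther back than shut.
Start: joints at [57.525, 3.019, 92.412, -0, 84.569, -6.818], TCP at [270.602, 563.361, 231.304] pointing down, gripper open.
Joint ranges: [-172.51, 172.51], [-57.92, 126.97], [3.15, 148.05], [-58.71, 238.71], [5.1, 150.11], [-179.66, 179.66]. Speed limits (degrees/s): [147.25, 147.25, 180, 180, 180, 180].

## Interface

Orientations are given as a 3x3 rotation matrix whose columns are the frame's x, y, z axes.
In Python, from cell import bot, get_image, camera_params, spotter gives the robot as it stands.
- The arm moves only by the tool carry_out, never from a script. Its arguments are lists of equal length, an entry for each row: "hand": the finger opening in mm, from 0 to 85.4; "delta_pos": the shift along the world's x, y, z in mm, a list of three; "twist": the turn, a rotation vector about the world's x, y, z in degrees, a list of three. In form: {"hand": [hand, ...], "delta_pos": [[dx, dy, dz], ...], "twist": [[wx, wy, wz], ...]}. A call has 1 to 20 rows; each row shifts and turns the commanded pose from where the row before left it; what a row does not reach is not made up. A row lasts 1/10 s, in which the tool goes at most 50 mm and 8.59 degrees, less where a joint would pass 70% of its speed; a pose out of reach is approached as far as the arm can. A call with a gripper value outside its range is refused whole. The fingers move at their own pace and stop on an object; "force" is the grip in N (left out, the last holds). Time passes only in rows, so rows that do not move let the fingers close. It gives the time, the measured TCP pose, the force and the opening at its end, in the units of the state.
- bot.sense(): the state, without advancing time (a new reading comes with each control period).
- get_image(name): name is "scene" or "top" or "wrist"; returns the picture (400x640x3 uint8, red, green, blue); there is no depth.
- camera_params(name): a dict with "fx", "fy", "cx", "cy" (pixels), "rvec" (rotation vector, rad) and "tvec" (3), from world to camera coordinates, as OpenCV has them. Camera axes: x right, y down, z forward; pixel columns grow to the right and rows downward; lengths in mm; the calibration is good to about 2 mm. The wrist camera is an equidistant fisheye: a pixel r from the principal point sees the ray r / f radians off the axis. A picture is of the moment at which its call begins: read the wrist's pose just before it. camera_params takes no time and is no camera call; for the wrist camera it gives the pose at the moment of the call.
- bot.job_done(): hands the job in, once; it reports no verdict.
Trained networks look in the newest picture that a camera, given by its name, has taken for a name from the list of things; names that differ only in an ending like _2 or _b are one class to them, and where a whole thing is asked for, a point or a joint stands for the part that bears it (a point fixed in the world has none). Each returns a list of dicts, best first, with "confidence" (0 to 1); they miss things now and then, are a little off and sometimes report something else, mostly with a low value. They report only what shows in the picture. A call takes as long as a camera call. They do not tell look-alikes from the thing itself.
- spotter.recognise(camera, query): "at" ([x, y, z] in mm, in world coordinates, good to about 4 mm: the middle of the surface that is visible of it).
- spotter.trace(camera, query): "mask" (400x640 bool, what is visible of it).
The state is a dict: "time_s": time; "joint_positions": joint angles; "dq": joint speeds; "effort": joint torques, N m; "position": TCP position; "ee_rot": TCP orientation; "contact_force": force on the tool from outside, world axes, zero at the start; "torque": the same for the moment, N m; "finger_gap": finger opening in mm.
Only numpy, scipy, OpenCV 4.12 (cv2) and the standard library are available. Lean on these libraries where they do the work, as an engineer would, in place of code of your own. Each camera call takes 0.05 s, during which the arm holds its last target.

## Working session

There is one attempt and no reset: what is moved stays moved. The work goes in short steps, Python scripts to look and compute and a tool call to move; the robot and the scene stay as the last step left them, time stands still between calls to the robot, and variables do not carry over. Pictures are saved under pics/ and viewed, and the job is handed in when it is done.

Besides the shell and the picture viewer there is one more tool, called after "Request:" as name(argument=value, ...) on one line, values as JSON. carry_out: Moves the arm, as the interface text tells. Its arguments: {"type":"object","properties":{"hand":{"type":"array"},"delta_pos":{"type":"array"},"twist":{"type":"array"},"force":{"type":"number"}},"required":["hand","delta_pos","twist"]}

```bash
mkdir -p pics; ls; python3 - <<'E'
from cell import bot,get_image,camera_params,spotter
import cv2
for n in ["scene","top"]:
    im=get_image(n); cv2.imwrite(f"pics/{n}0.png",im[:,:,::-1])
    for q in ["reservoir","cap","lever_grip","tray","beaker"]:
        print(n,q,[(x["confidence"],x["at"]) for x in spotter.recognise(n,q)][:4])
print(bot.sense(),bot.hold_point_z)
E
```

```text
pics
scene reservoir [(0.93, [548.4, 13.6, 81.7])]
scene cap [(0.88, [564.0, 194.3, 24.9]), (0.73, [369.7, -22.3, 26.2]), (0.7, [433.9, 126.7, 28.4])]
scene lever_grip []
scene tray [(0.63, [483.2, -357.9, 4.8]), (0.57, [571.5, 43.8, 152.9])]
scene beaker [(0.67, [494.8, 288.5, 61.9]), (0.43, [483.0, -358.1, 1.2])]
top reservoir [(0.8, [561.0, 25.0, 59.9])]
top cap [(0.7, [574.0, 199.3, 34.0]), (0.66, [385.6, -11.7, 34.3]), (0.62, [436.3, 134.1, 29.4]), (0.55, [578.4, 58.6, 158.5])]
top lever_grip [(0.76, [527.7, -33.7, 105.1])]
top tray [(0.83, [487.3, -358.1, 2.2]), (0.33, [582.4, 57.4, 158.1])]
top beaker [(0.97, [502.2, 318.1, 36.3]), (0.31, [560.3, 27.8, 61.1])]
{'time_s': 0.6, 'joint_positions': array([ 5.75251724e+01,  3.01791154e+00,  9.24109243e+01,  1.12093384e-03,
        8.45690582e+01, -6.81717313e+00]), 'dq': array([-0.00941513, -0.02615891, -0.00516668, -0.05725179,  0.07342015,
        0.03612672]), 'effort': array([ 9.78742889e-06, -3.93408644e+01, -3.70231283e+01, -1.22021697e-04,
        7.75472126e-04, -7.54923036e-06]), 'position': array([270.60008283, 563.3725917 , 231.33565957]), 'ee_rot': array([[ 3.30481880e-06,  4.32994678e-01,  9.01396477e-01],
       [ 4.14658147e-05,  9.01396476e-01, -4.32994677e-01],
       [-9.99999999e-01,  3.88081082e-05, -1.49755250e-05]]), 'contact_force': array([-0.41055604,  0.27682813, -0.03498849]), 'torque': array([-0.01783551,  0.02335914,  0.00772432]), 'finger_gap': 85.46633698574131} 18.700000000000003
```

View pics/scene0.png

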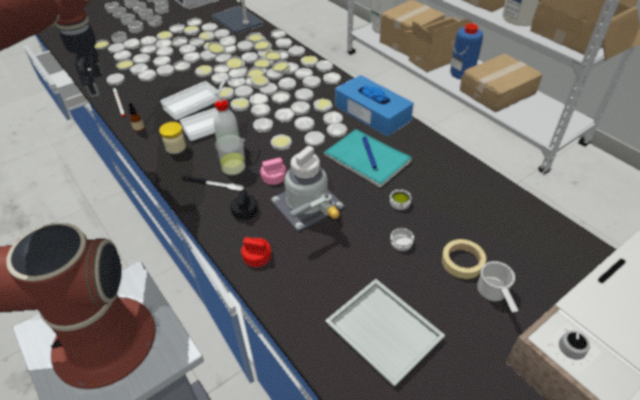

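View pics/top0.png

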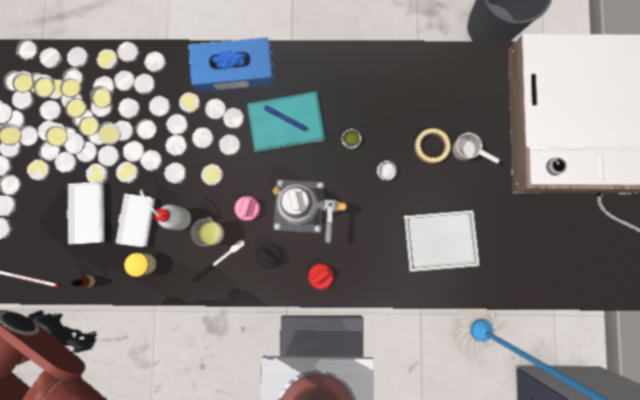

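Cap look-alikes in the top view are white on the reservoir (297,200), pink (247,208), red (320,276) and black (268,256). The description says white, so I choose (297,200). I'll check it in a close crop and measure it.

```bash
cat > h.py <<'E'
import numpy as np,cv2
from cell import bot,get_image,camera_params,spotter
def K(p): return np.array([[p["fx"],0,p["cx"]],[0,p["fy"],p["cy"]],[0,0,1.]])
def back(n,uv,z,p=None):
    p=p or camera_params(n); R=cv2.Rodrigues(np.array(p["rvec"],float))[0]; t=np.array(p["tvec"],float).ravel()
    x=(uv[0]-p["cx"])/p["fx"]; y=(uv[1]-p["cy"])/p["fy"]
    if n=="wrist":
        r=np.hypot(x,y); d=np.array([x/r*np.sin(r),y/r*np.sin(r),np.cos(r)]) if r>1e-9 else np.array([0,0,1.])
    else: d=np.array([x,y,1.])
    C=-R.T@t; d=R.T@d; return C+d*(z-C[2])/d[2]
def proj(n,X,p=None):
    p=p or camera_params(n); R=cv2.Rodrigues(np.array(p["rvec"],float))[0]; t=np.array(p["tvec"],float).ravel()
    q=R@np.asarray(X,float)+t
    if n=="wrist":
        th=np.arctan2(np.hypot(q[0],q[1]),q[2]); a=np.arctan2(q[1],q[0]); return p["cx"]+p["fx"]*th*np.cos(a),p["cy"]+p["fy"]*th*np.sin(a)
    return p["cx"]+p["fx"]*q[0]/q[2],p["cy"]+p["fy"]*q[1]/q[2]
E
python3 - <<'E'
from h import *
im=cv2.imread("pics/top0.png")
c=im[160:260,225:385]; cv2.imwrite("pics/crop1.png",cv2.resize(c,None,fx=5,fy=5,interpolation=cv2.INTER_CUBIC))
print(camera_params("top"));print(camera_params("wrist"))
E
```

```text
{'fx': 478.8653222818261, 'fy': 478.8653222818261, 'cx': 325.17790371010966, 'cy': 199.57463058945615, 'rvec': array([ 2.17383774, -2.151615  ,  0.10005823]), 'tvec': array([ -26.34932373,  597.88011945, 1341.49748487])}
{'fx': 309.70691628693146, 'fy': 309.70691628693146, 'cx': 321.3758796383558, 'cy': 195.94826699892118, 'rvec': array([-2.45656165, -1.54586372, -0.21280577]), 'tvec': array([-625.35089619,  -33.99672681,  378.25434518])}
```

View pics/crop1.png

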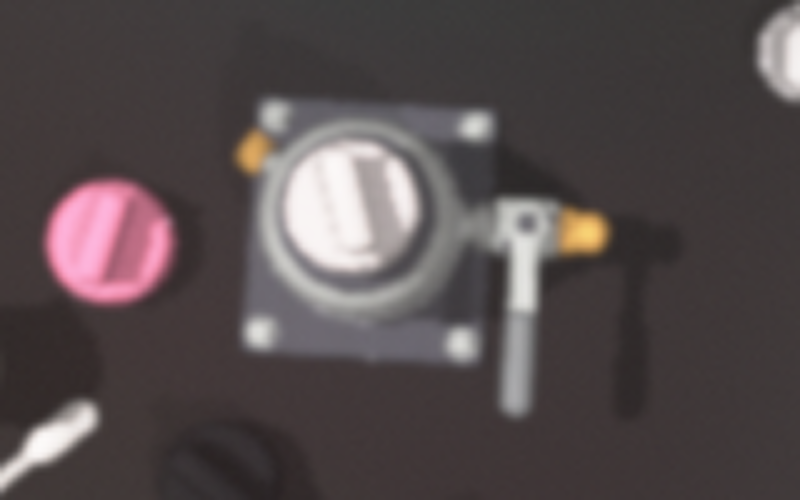

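```bash
python3 - <<'E'
from h import *
f=lambda x,y:(225+x/5-.4,160+y/5-.4)
P=[back("top",f(*q),8) for q in [(262,98),(497,110),(478,362),(243,350)]]
print(np.round(P,1)); P=np.array(P);print("centre",P.mean(0).round(1))
for e in [(P[1]-P[0]),(P[2]-P[3]),(P[0]-P[3]),(P[1]-P[2])]: print(np.linalg.norm(e).round(1),np.degrees(np.arctan2(e[1],e[0])).round(2))
print("cap",back("top",f(352,205),152))
print("pivot",back("top",f(527,222),109)); 
for q in [(522,258),(518,310),(515,415)]: print("sleeve",back("top",f(*q),105))
print("tray centre",spotter.recognise("top","tray")[0]["at"] if 0 else "")
for q in [(405,213),(474,210),(479,268),(409,271)]: print(back("top",q,15).round(1))
for n in ["spatula","balm_tin","empty_tin"]: pass
E
```

```text
[[659.2 121.9   8. ]
 [653.3 -15.9   8. ]
 [506.   -6.5   8. ]
 [511.5 129.8   8. ]]
centre [582.5  57.3   8. ]
137.9 -92.42
136.4 -92.32
147.8 -3.06
147.6 -3.64
cap [582.05784311  57.18039855 152.        ]
pivot [578.11057505 -34.27913023 109.        ]
sleeve [558.91358871 -31.76073502 105.        ]
sleeve [530.76056413 -29.88457345 105.        ]
sleeve [474.32394931 -28.84798883 105.        ]
tray centre 
[ 563.1 -250.8   15. ]
[ 573.7 -449.4   15. ]
[ 408.2 -460.1   15. ]
[ 397.5 -261.1   15. ]
```

The crop shows the white ribbed cap on the reservoir at crop (352,205). The lever pivot bolt is at (527,222), and the grey sleeve points down to (515,415). The measured pivot agrees with the reservoir pose (582,57, yaw about -3°). Next I hover near the lever.

Request:
carry_out(hand=[0,0,0,0,0,0,0,0,0,0,0,0,0,0,0,0,0], delta_pos=[[15,-37.5,3],[15,-37.5,3],[15,-37.5,3],[15,-37.5,3],[15,-37.5,3],[15,-37.5,0],[15,-37.5,0],[15,-37.5,0],[15,-37.5,0],[15,-37.5,0],[15,-37.5,0],[15,-37.5,0],[15,-37.5,0],[15,-37.5,0],[15,-37.5,0],[5,0,0],[0,0,0]], twist=[[0,0,-4.5],[0,0,-4.5],[0,0,-4.5],[0,0,-4.5],[0,0,-4.5],[0,0,-4.5],[0,0,-4.5],[0,0,-4.5],[0,0,-4.5],[0,0,-4.5],[0,0,-4.5],[0,0,-4.5],[0,0,-4.5],[0,0,-4.5],[0,0,-4.5],[0,0,0],[0,0,0]], force=40)

```text
time_s: 2.3
position: [500.9, 0.3, 246.3]
ee_rot: [[-0.0, 0.998, -0.056], [0.001, -0.056, -0.998], [-1.0, -0.0, -0.0]]
contact_force: [-0.6, 0.5, -0.1]
finger_gap: 0.0
```

```bash
python3 - <<'E'
from h import *
s=bot.sense(); p=camera_params("wrist"); im=get_image("wrist"); cv2.imwrite("pics/w1.png",im[:,:,::-1])
import json; json.dump({k:np.array(v).tolist() for k,v in p.items()},open("w1.json","w"))
R=cv2.Rodrigues(p["rvec"])[0]; print("cam",-R.T@p["tvec"],R[2]); print(s["position"],s["joint_positions"],s["contact_force"],s["torque"],s["finger_gap"],s["time_s"])
print(s["ee_rot"].round(3))
E
```

```text
cam [504.3129036   69.67869993 388.35910691] [-0.01712151 -0.27023983 -0.96264079]
[5.00922977e+02 3.12294362e-01 2.46292357e+02] [-8.49725415e+00 -1.48414471e+01  1.07546971e+02  2.59096897e-02
  8.73158829e+01 -5.26937153e+00] [-0.58293311  0.50312943 -0.13742389] [ 0.0289352  -0.00844694  0.00472431] 0.022540221136958014 2.3
[[-0.     0.998 -0.056]
 [ 0.001 -0.056 -0.998]
 [-1.    -0.    -0.   ]]
```

View pics/w1.png

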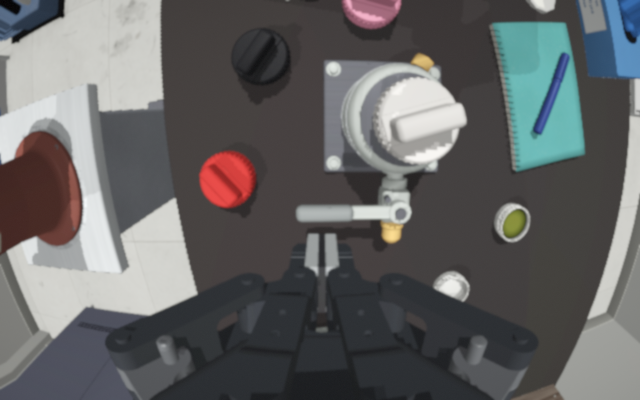

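```bash
python3 - <<'E'
from h import *
import json
im=cv2.imread("pics/w1.png"); p={k:np.array(v) for k,v in json.load(open("w1.json")).items()}
cv2.imwrite("pics/crop2.png",cv2.resize(im[50:250,280:480],None,fx=3,fy=3,interpolation=cv2.INTER_CUBIC))
B=lambda uv,z:back("wrist",uv,z,p).round(1)
print("pivot",B((400,211),109)); print("sleeve ends",B((298,213),106),B((352,213),106))
for q in [(334,69),(334,163)]: print("screw",B(q,12))
E
```

```text
pivot [574.8 -28.1 109. ]
sleeve ends [475.8 -25.4 106. ] [527.9 -28.3 106. ]
screw [521.5 120.3  12. ]
screw [515.5   5.2  12. ]
```

View pics/crop2.png

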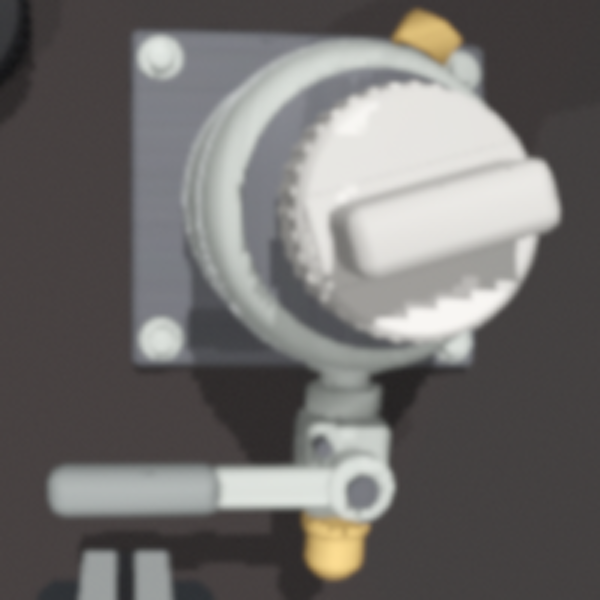

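```bash
python3 - <<'E'
from h import *
import json
p={k:np.array(v) for k,v in json.load(open("w1.json")).items()}
f=lambda x,y:(280+x/3-.33,50+y/3-.33)
B=lambda uv,z:back("wrist",uv,z,p).round(1)
a=[B(f(*q),182.5) for q in [(345,207),(545,160),(557,222),(365,275)]]
print(a,np.mean(a,0))
for e in (a[1]-a[0],a[2]-a[3]): print(np.linalg.norm(e),np.degrees(np.arctan2(e[1],e[0])))
for q in [(160,57),(160,338)]: print(B(f(*q),14))
c=[back("top",(225+x/5-.4,160+y/5-.4),182.5) for x,y in [(315,152),(343,148),(372,250),(345,253)]]
print(np.round(c,1),np.mean(c,0))
E
```

```text
[array([552.7,  62.8, 182.5]), array([602.4,  74. , 182.5]), array([605.4,  59.3, 182.5]), array([557. ,  47.3, 182.5])] [579.375  60.85  182.5  ]
50.94634432420047 12.699584489597386
49.86541887921927 13.924773220409444
[520.2 120.5  14. ]
[514.3   6.5  14. ]
[[606.   74.3 182.5]
 [608.2  60.  182.5]
 [556.1  44.3 182.5]
 [554.4  58.  182.5]] [581.16430656  59.15026139 182.5       ]
```

Request:
carry_out(hand=[0,0,0,0,0,0,0,0], delta_pos=[[0,0,-30],[0,0,-30],[0,0,-30],[0,0,-30],[0,0,-25],[0,0,-15],[0,-4,0],[0,0,0]], twist=[[0,0,0],[0,0,0],[0,0,0],[0,0,0],[0,0,0],[0,0,0],[0,0,0],[0,0,0]])

```text
time_s: 3.15
position: [501.1, -3.0, 87.2]
ee_rot: [[0.001, 0.999, -0.054], [-0.0, -0.054, -0.999], [-1.0, 0.001, 0.0]]
contact_force: [0.2, 0.6, 0.2]
finger_gap: -0.0
```

```bash
python3 - <<'E'
from h import *
s=bot.sense(); print(s["position"],s["contact_force"],s["torque"],s["time_s"])
cv2.imwrite("pics/s2.png",cv2.resize(get_image("scene")[120:270,220:400],None,fx=4,fy=4,interpolation=cv2.INTER_CUBIC)[:,:,::-1])
cv2.imwrite("pics/w2.png",get_image("wrist")[:,:,::-1])
piv=np.array([577,-33.]); 
prev=None
for th in range(0,70,5):
    a=np.radians(th-3); c,q=np.cos(a),np.sin(a); r=np.array([[c,-q],[q,c]])@np.array([-76,19]); x=piv+r
    print(th,x.round(1),None if prev is None else (x-prev).round(1)); prev=x
E
```

```text
[501.11034636  -2.9848165   87.21775528] [0.19671426 0.55322355 0.20238087] [-0.03986191  0.03261506 -0.0076121 ] 3.15
0 [502.1 -10. ] None
5 [500.4 -16.7] [-1.7 -6.6]
10 [499.3 -23.4] [-1.1 -6.7]
15 [498.7 -30.2] [-0.5 -6.8]
20 [498.8 -37.1] [ 0.1 -6.8]
25 [499.4 -43.9] [ 0.7 -6.8]
30 [500.7 -50.6] [ 1.2 -6.7]
35 [502.5 -57.2] [ 1.8 -6.6]
40 [504.9 -63.6] [ 2.4 -6.4]
45 [507.8 -69.7] [ 2.9 -6.2]
50 [511.3 -75.6] [ 3.5 -5.9]
55 [515.2 -81.2] [ 4.  -5.6]
60 [519.7 -86.4] [ 4.4 -5.2]
65 [524.5 -91.2] [ 4.9 -4.8]
```

View pics/s2.png

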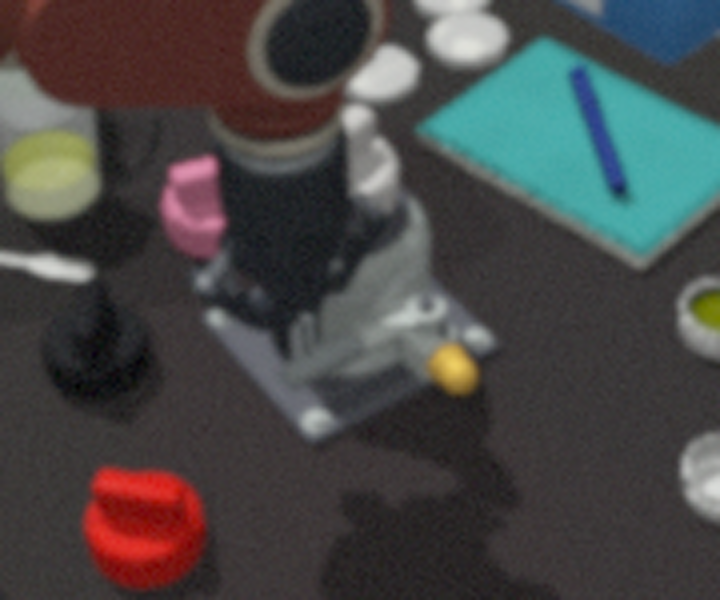

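View pics/w2.png

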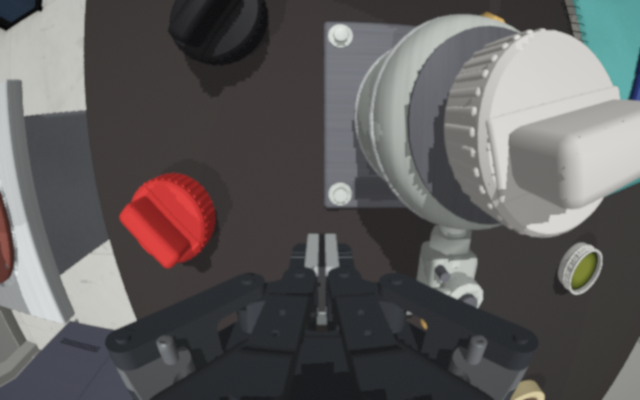

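Request:
carry_out(hand=[0,0,0,0,0,0,0,0,0,0,0,0,0], delta_pos=[[0,-6,0],[-0.7,-6.7,0],[-1.1,-6.7,0],[-0.6,-6.8,0],[0.1,-6.9,0],[0.6,-6.8,0],[1.3,-6.7,0],[1.8,-6.6,0],[2.4,-6.4,0],[2.9,-6.1,0],[3.5,-5.9,0],[4,-5.6,0],[0,0,0]], twist=[[0,0,0],[0,0,5],[0,0,5],[0,0,5],[0,0,5],[0,0,5],[0,0,5],[0,0,5],[0,0,5],[0,0,5],[0,0,5],[0,0,5],[0,0,0]])

```text
time_s: 4.55
position: [514.8, -80.6, 87.4]
ee_rot: [[-0.001, 0.618, 0.786], [0.001, 0.786, -0.618], [-1.0, 0.0, -0.001]]
contact_force: [-4.8, 4.0, 4.8]
finger_gap: -0.0
```

```bash
python3 - <<'E'
from h import *
s=bot.sense(); print(s["position"],s["contact_force"],s["torque"],s["time_s"])
cv2.imwrite("pics/s3.png",cv2.resize(get_image("scene")[120:270,220:400],None,fx=4,fy=4,interpolation=cv2.INTER_CUBIC)[:,:,::-1])
E
```

```text
[514.7834028  -80.56839016  87.39526947] [-4.83833235  3.98798557  4.83373819] [ 0.47616927  0.70001371 -0.03921564] 4.55
```

View pics/s3.png

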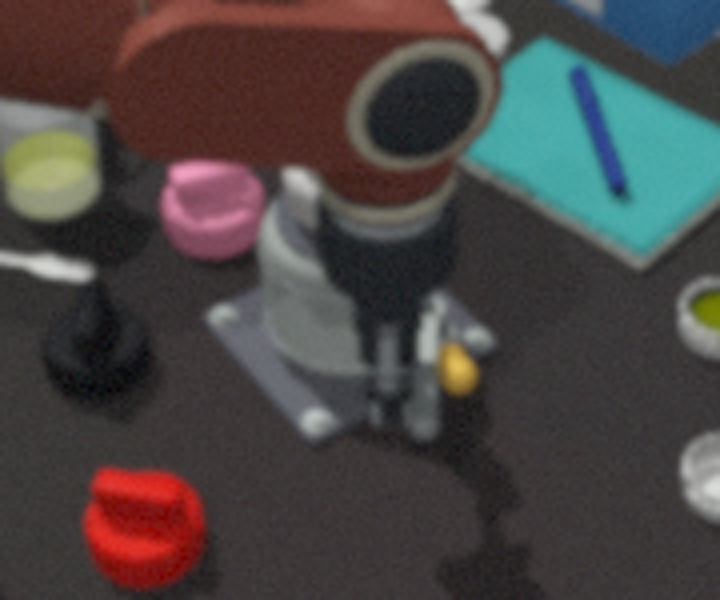

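Request:
carry_out(hand=[0,0,0], delta_pos=[[4.2,-5.3,0],[0.9,-1.1,0],[0,0,0]], twist=[[0,0,5],[0,0,1],[0,0,0]])

```text
time_s: 4.9
position: [519.5, -86.4, 87.0]
ee_rot: [[-0.001, 0.534, 0.846], [0.001, 0.846, -0.534], [-1.0, 0.001, -0.002]]
contact_force: [-4.1, 3.6, 4.5]
finger_gap: 0.3
```

Request:
carry_out(hand=[0,0], delta_pos=[[1.5,-1.5,0],[0,0,0]], twist=[[0,0,1],[0,0,0]])

```text
time_s: 5.1
position: [519.9, -86.9, 86.9]
ee_rot: [[-0.004, 0.519, 0.855], [0.003, 0.855, -0.519], [-1.0, 0.001, -0.006]]
contact_force: [-9.1, 6.7, 7.9]
finger_gap: 0.0
```

Request:
carry_out(hand=[0,0], delta_pos=[[1.5,-1.2,0],[0,0,0]], twist=[[0,0,0],[0,0,0]])

```text
time_s: 5.3
position: [520.0, -87.0, 86.9]
ee_rot: [[-0.009, 0.519, 0.855], [0.006, 0.855, -0.519], [-1.0, 0.001, -0.01]]
contact_force: [-15.3, 9.9, 13.0]
finger_gap: -0.1
```

```bash
python3 - <<'E'
from h import *
s=bot.sense(); print(s["position"],s["contact_force"],s["torque"],s["time_s"])
a=get_image("scene")[170:250,270:370];b=get_image("top")[160:260,270:370]
cv2.imwrite("pics/s4.png",np.hstack([cv2.resize(a,(400,320),interpolation=cv2.INTER_CUBIC),cv2.resize(b,(320,320),interpolation=cv2.INTER_CUBIC)])[:,:,::-1])
E
```

```text
[519.97319895 -87.00907363  86.88768636] [-15.33395472   9.93745425  13.04952547] [ 1.53982347  2.21190308 -0.04853932] 5.3
```

View pics/s4.png

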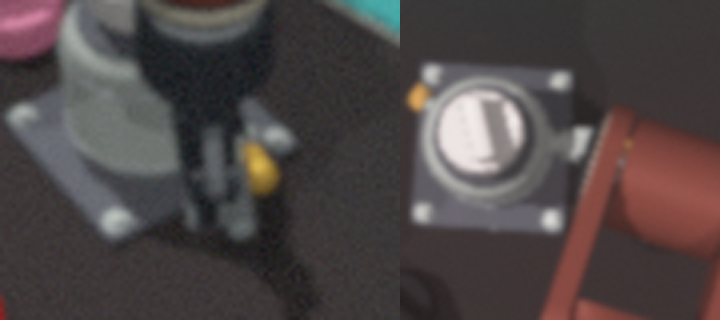

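The stop is firm: 18 N in the plane with no further motion. Now I return along the same arc and let the lever go at rest.

Request:
carry_out(hand=[0,0,0,0,0,0,0,0,0,0,0,0,0,0,0,0,0], delta_pos=[[-3,2.7,0],[-5.1,6.4,0],[-4,5.6,0],[-3.5,5.9,0],[-2.9,6.1,0],[-2.4,6.4,0],[-1.8,6.6,0],[-1.3,6.7,0],[-0.6,6.8,0],[-0.1,6.9,0],[0.6,6.8,0],[1.1,6.7,0],[0.7,6.7,0],[0,8,0],[0,5,0],[0,0,0],[0,0,0]], twist=[[0,0,-1],[0,0,-6],[0,0,-5],[0,0,-5],[0,0,-5],[0,0,-5],[0,0,-5],[0,0,-5],[0,0,-5],[0,0,-5],[0,0,-5],[0,0,-5],[0,0,-5],[0,0,0],[0,0,0],[0,0,0],[0,0,0]])

```text
time_s: 7.1
position: [500.6, 3.8, 86.4]
ee_rot: [[0.0, 0.999, -0.054], [-0.0, -0.054, -0.999], [-1.0, 0.0, 0.0]]
contact_force: [0.2, -0.1, 1.1]
finger_gap: -0.1
```

Request:
carry_out(hand=[0,0,0,0,50,50,50,50,50,50,50,50,50,50,50], delta_pos=[[0,0,35],[0,0,35],[0,0,35],[0,0,35],[8,5.5,15],[8,5.5,0],[8,5.5,0],[8,5.5,0],[8,5.5,0],[8,5.5,0],[8,5.5,0],[8,5.5,0],[8,5.5,0],[8.3,5.5,0],[0,0,0]], twist=[[0,0,0],[0,0,0],[0,0,0],[0,0,0],[0,0,-7.3],[0,0,-7.3],[0,0,-7.3],[0,0,-7.3],[0,0,-7.3],[0,0,-7.3],[0,0,-7.3],[0,0,-7.3],[0,0,-7.3],[0,0,-7.3],[0,0,0]])

```text
time_s: 8.6
position: [581.4, 58.9, 241.1]
ee_rot: [[-0.0, 0.24, -0.971], [-0.0, -0.971, -0.24], [-1.0, -0.0, 0.0]]
contact_force: [-0.1, 0.2, -0.2]
finger_gap: 50.1
```

```bash
python3 - <<'E'
from h import *
s=bot.sense(); p=camera_params("wrist"); im=get_image("wrist"); cv2.imwrite("pics/w3.png",im[:,:,::-1])
import json; json.dump({k:np.array(v).tolist() for k,v in p.items()},open("w3.json","w"))
print(s["position"],s["joint_positions"].round(1),s["time_s"],s["finger_gap"],s["contact_force"],s["torque"])
cv2.imwrite("pics/w3c.png",cv2.resize(im[100:300,220:420],None,fx=3,fy=3,interpolation=cv2.INTER_CUBIC)[:,:,::-1])
cv2.imwrite("pics/s5.png",cv2.resize(get_image("scene")[120:270,220:400],None,fx=4,fy=4,interpolation=cv2.INTER_CUBIC)[:,:,::-1])
E
```

```text
[581.38582587  58.87542007 241.06960127] [-1.5 -2.8 97.3 -0.  85.5 74.6] 8.6 50.05323768558278 [-0.0980897   0.17253727 -0.17721101] [-0.03097136  0.02386555  0.04549854]
```

View pics/w3.png

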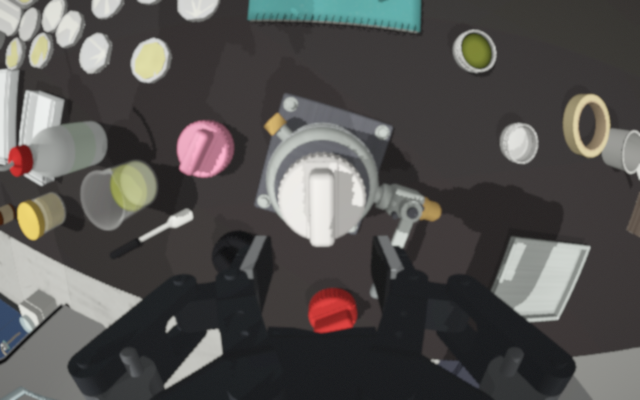

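View pics/s5.png

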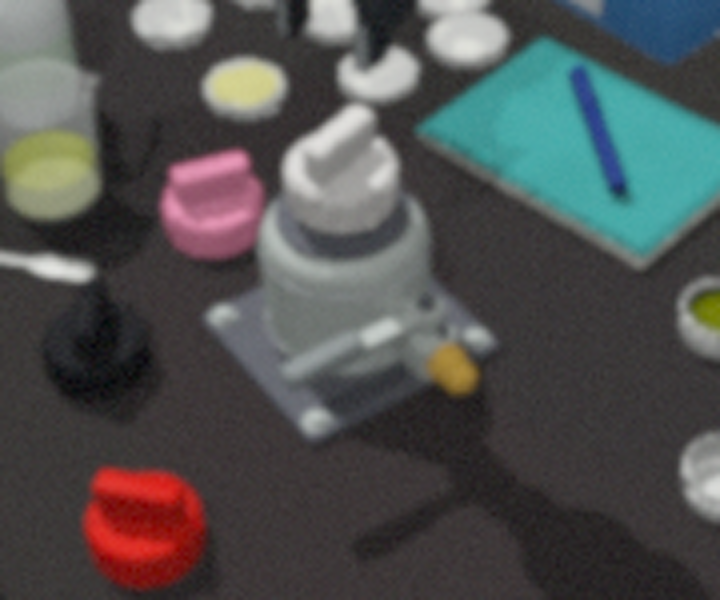

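```bash
python3 - <<'E'
from h import *
import json
p={k:np.array(v) for k,v in json.load(open("w3.json")).items()}
im=cv2.imread("pics/w3.png")
def model(c,yaw):
    pts=[]
    a=np.radians(yaw);R=np.array([[np.cos(a),-np.sin(a)],[np.sin(a),np.cos(a)]])
    for q in [(-27,-9),(27,-9),(27,9),(-27,9)]: x=np.r_[c+R@np.array(q),182.5]; pts.append(proj("wrist",x,p))
    return np.array(pts)
S=4;o=np.array([270,120])
v=cv2.resize(im[120:270,270:420],None,fx=S,fy=S,interpolation=cv2.INTER_CUBIC)
m=((model(np.array([581.4,58.9]),13.5)-o+.5)*S).astype(int); cv2.polylines(v,[m],True,(0,0,255),1)
cir=np.array([proj("wrist",(581.4+34*np.cos(t),58.9+34*np.sin(t),154.5),p) for t in np.linspace(0,6.28,60)]); cv2.polylines(v,[((cir-o+.5)*S).astype(int)],True,(0,200,0),1)
cv2.imwrite("pics/w3m.png",v)
E
```

```text
(no output)
```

View pics/w3m.png

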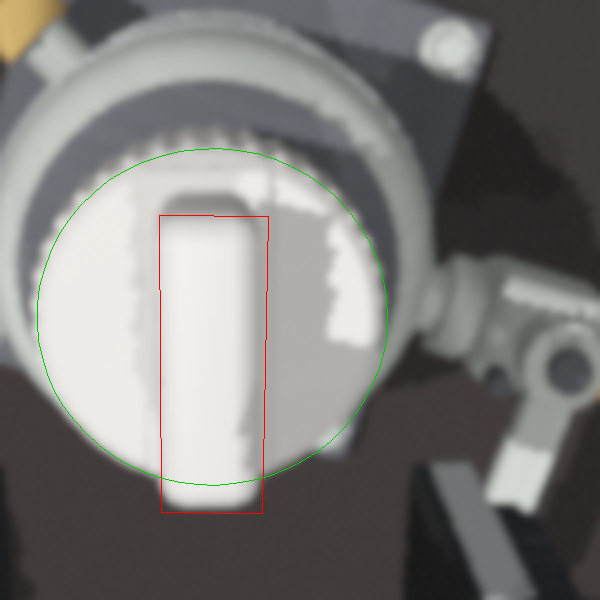

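The scene crop shows the lever back at rest at (340,350). The model overlay on the cap bar agrees to about 1 mm. Now I descend and grip the bar.

Request:
carry_out(hand=[50,50,50,50,50,50], delta_pos=[[0,0.5,-20],[0,0,-25],[0,0,-20],[0,0,-12],[0,0,-5],[0,0,0]], twist=[[0,0,0],[0,0,0],[0,0,0],[0,0,0],[0,0,0],[0,0,0]])

```text
time_s: 9.3
position: [580.6, 59.2, 159.0]
ee_rot: [[-0.001, 0.24, -0.971], [-0.0, -0.971, -0.24], [-1.0, -0.0, 0.001]]
contact_force: [0.4, 0.5, 0.1]
finger_gap: 50.1
```

Request:
carry_out(hand=[30,10,10,10,10], delta_pos=[[0,0,0],[0,0,0],[0,0,0],[0,0,0],[0,0,0]], twist=[[0,0,0],[0,0,0],[0,0,0],[0,0,0],[0,0,0]], force=70)

```text
time_s: 9.8
position: [581.8, 59.3, 160.9]
ee_rot: [[0.002, 0.239, -0.971], [-0.0, -0.971, -0.239], [-1.0, 0.001, -0.002]]
contact_force: [-0.7, -0.7, 5.8]
finger_gap: 16.7
```

```bash
python3 - <<'E'
from h import *
s=bot.sense();print(s["position"],s["contact_force"],s["torque"],s["finger_gap"])
cv2.imwrite("pics/w4.png",get_image("wrist")[:,:,::-1])
E
```

```text
[581.79491079  59.30115884 160.87685947] [-0.67626724 -0.71484855  5.78270366] [-0.08159928  0.04556293  0.01304117] 16.662993423351946
```

View pics/w4.png

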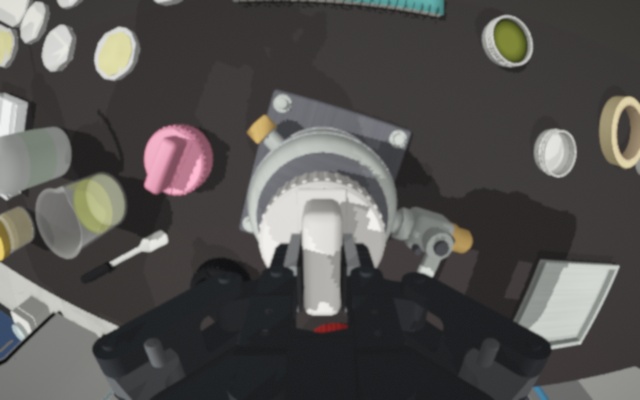

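Request:
carry_out(hand=[10,10,10,10,10], delta_pos=[[0,0,-2],[0,0,-2],[0,0,-2],[0,0,-1],[0,0,0]], twist=[[0,0,0],[0,0,0],[0,0,0],[0,0,0],[0,0,0]])

```text
time_s: 10.35
position: [582.0, 59.3, 158.8]
ee_rot: [[0.002, 0.24, -0.971], [-0.001, -0.971, -0.24], [-1.0, 0.001, -0.002]]
contact_force: [-11.0, 0.3, 24.8]
finger_gap: 16.6
```

Tooth meets tooth: 2.1 mm of travel, then hard. I'll ease off and turn counter-clockwise slowly.

Request:
carry_out(hand=[10,10,10,10,10], delta_pos=[[0,0,3],[0,0,0],[0,0,0],[0,0,0],[0,0,0]], twist=[[0,0,0],[0,0,3],[0,0,3],[0,0,3],[0,0,0]])

```text
time_s: 10.85
position: [581.9, 59.3, 158.6]
ee_rot: [[0.003, 0.389, -0.921], [-0.0, -0.921, -0.389], [-1.0, 0.001, -0.002]]
contact_force: [-4.0, -0.6, 12.2]
finger_gap: 17.0
```

```bash
cat > st.py <<'E'
from h import *
s=bot.sense();print("pos",s["position"].round(2),"F",s["contact_force"].round(1),"T",s["torque"].round(2),"gap",round(s["finger_gap"],2),"yaw",np.degrees(np.arctan2(s["ee_rot"][1,1],s["ee_rot"][0,1])).round(2),"j",s["joint_positions"].round(1),s["time_s"])
E
python3 st.py
```

```text
pos [581.91  59.26 158.63] F [-4.  -0.6 12.2] T [-0.08  0.78  0.06] gap 17.03 yaw -67.1 j [ -1.5   0.7 101.9  -0.   77.3  65.6] 10.85
```

Now I continue turning with light pressure and watch for the drop.

Request:
carry_out(hand=[10,10,10,10,10], delta_pos=[[0,0,0],[0,0,0],[0,0,0],[0,0,0],[0,0,0]], twist=[[0,0,3],[0,0,3],[0,0,3],[0,0,3],[0,0,0]])

```text
time_s: 11.35
position: [581.8, 59.3, 157.9]
ee_rot: [[0.002, 0.572, -0.82], [-0.0, -0.82, -0.572], [-1.0, 0.002, -0.002]]
contact_force: [-2.5, -1.2, 10.0]
finger_gap: 17.1
```

```bash
python3 st.py
```

```text
pos [581.85  59.27 157.95] F [-2.5 -1.2 10. ] T [-0.11  0.59  0.  ] gap 17.11 yaw -55.1 j [ -1.5   0.7 101.9  -0.   77.2  53.6] 11.35
```

The cap dropped and the force fell, so the teeth are in. I press fully.

Request:
carry_out(hand=[10,10,10,10,10], delta_pos=[[0,0,-2],[0,0,-2],[0,0,-1],[0,0,0],[0,0,0]], twist=[[0,0,0],[0,0,0],[0,0,0],[0,0,0],[0,0,0]])

```text
time_s: 11.85
position: [582.1, 59.3, 155.9]
ee_rot: [[0.003, 0.572, -0.821], [-0.0, -0.821, -0.572], [-1.0, 0.002, -0.002]]
contact_force: [-9.3, -0.6, 21.5]
finger_gap: 16.6
```

```bash
python3 st.py
```

```text
pos [582.07  59.32 155.94] F [-9.3 -0.6 21.5] T [-0.09  1.78 -0.03] gap 16.56 yaw -55.14 j [ -1.5   0.8 102.   -0.   77.   53.7] 11.85
```

Request:
carry_out(hand=[10,10,10,10,10,10,10], delta_pos=[[-1.5,0,0],[0,0,0],[0,0,0],[0,0,0],[0,0,0],[0,0,0],[0,0,0]], twist=[[0,0,0],[0,0,4],[0,0,4],[0,0,4],[0,0,4],[0,0,4],[0,0,0]])

```text
time_s: 12.55
position: [581.8, 59.3, 156.0]
ee_rot: [[0.006, 0.818, -0.575], [-0.0, -0.575, -0.818], [-1.0, 0.005, -0.003]]
contact_force: [-5.2, -0.9, 18.8]
finger_gap: 16.1
```

```bash
python3 st.py
```

```text
pos [581.79  59.28 156.01] F [-5.2 -0.9 18.8] T [-0.08  0.99  0.03] gap 16.13 yaw -35.08 j [ -1.5   0.7 102.2  -0.   76.8  33.6] 12.55
```

Request:
carry_out(hand=[10,10,10,10,10,10], delta_pos=[[0,0,0],[0,0,0],[0,0,0],[0,0,0],[0,0,0],[0,0,0]], twist=[[0,0,4],[0,0,4],[0,0,4],[0,0,4],[0,0,4],[0,0,0]])

```text
time_s: 13.15
position: [582.7, 59.6, 156.1]
ee_rot: [[0.009, 0.965, -0.26], [0.0, -0.261, -0.965], [-1.0, 0.009, -0.003]]
contact_force: [-1.1, 0.8, 17.3]
finger_gap: 17.1
```

```bash
python3 st.py
```

```text
pos [582.75  59.56 156.05] F [-1.1  0.8 17.3] T [ 0.12  0.35 -0.11] gap 17.14 yaw -15.1 j [ -1.5   0.7 102.1   0.   76.6  13.6] 13.15
```

Request:
carry_out(hand=[10,10,10,10,10,10], delta_pos=[[0,0,0],[0,0,0],[0,0,0],[0,0,0],[0,0,0],[0,0,0]], twist=[[0,0,3],[0,0,3],[0,0,3],[0,0,3],[0,0,3],[0,0,0]])

```text
time_s: 13.75
position: [582.7, 59.7, 156.0]
ee_rot: [[0.009, 1.0, -0.002], [0.001, -0.002, -1.0], [-1.0, 0.009, -0.001]]
contact_force: [-0.6, 0.4, 16.7]
finger_gap: 16.4
```

```bash
python3 st.py
```

```text
pos [582.73  59.73 156.03] F [-0.6  0.4 16.7] T [ 0.2   0.36 -0.06] gap 16.41 yaw -0.12 j [-1.500e+00  7.000e-01  1.021e+02  1.000e-01  7.660e+01 -1.300e+00] 13.75
```

Request:
carry_out(hand=[10,10,10,10,10,10], delta_pos=[[0,0,-0.7],[0,0,0],[0,0,0],[0,0,0],[0,0,0],[0,0,0]], twist=[[0,0,3],[0,0,3],[0,0,3],[0,0,3],[0,0,3],[0,0,0]])

```text
time_s: 14.35
position: [582.8, 59.6, 156.0]
ee_rot: [[0.009, 0.966, 0.257], [0.001, 0.257, -0.966], [-1.0, 0.009, 0.002]]
contact_force: [-1.8, 0.9, 18.6]
finger_gap: 16.7
```

```bash
python3 st.py
```

```text
pos [582.84  59.63 156.  ] F [-1.8  0.9 18.6] T [ 0.11  0.59 -0.13] gap 16.67 yaw 14.88 j [ -1.5   0.7 102.1   0.   76.6 -16.3] 14.35
```

Request:
carry_out(hand=[10,10,10,10,10,10], delta_pos=[[0,0,0],[0,0,0],[0,0,0],[0,0,0],[0,0,0],[0,0,0]], twist=[[0,0,2.5],[0,0,2.5],[0,0,2.5],[0,0,2.5],[0,0,0],[0,0,0]])

```text
time_s: 14.95
position: [582.8, 59.7, 156.0]
ee_rot: [[0.009, 0.907, 0.42], [0.001, 0.42, -0.908], [-1.0, 0.008, 0.003]]
contact_force: [-1.4, 1.1, 18.2]
finger_gap: 16.8
```

```bash
python3 st.py
```

```text
pos [582.8   59.72 156.  ] F [-1.4  1.1 18.2] T [ 0.19  0.58 -0.12] gap 16.77 yaw 24.84 j [-1.400e+00  7.000e-01  1.021e+02  1.000e-01  7.660e+01 -2.630e+01] 14.95
```

Request:
carry_out(hand=[10,10,10,10,10,10], delta_pos=[[0,0,0],[0,0,0],[0,0,0],[0,0,0],[0,0,0],[0,0,0]], twist=[[0,0,3],[0,0,3],[0,0,3],[0,0,3],[0,0,3],[0,0,0]])

```text
time_s: 15.55
position: [582.7, 59.8, 156.0]
ee_rot: [[0.009, 0.767, 0.641], [0.001, 0.641, -0.767], [-1.0, 0.007, 0.005]]
contact_force: [-3.2, 0.6, 19.7]
finger_gap: 16.5
```

```bash
python3 st.py
```

```text
pos [582.71  59.79 155.99] F [-3.2  0.6 19.7] T [ 0.15  0.66 -0.16] gap 16.47 yaw 39.88 j [-1.400e+00  7.000e-01  1.021e+02  1.000e-01  7.670e+01 -4.130e+01] 15.55
```

Request:
carry_out(hand=[10,10,10,10], delta_pos=[[0,0,0],[0,0,0],[0,0,0],[0,0,0]], twist=[[0,0,2],[0,0,2],[0,0,2],[0,0,0]])

```text
time_s: 15.95
position: [582.7, 59.8, 156.0]
ee_rot: [[0.009, 0.696, 0.718], [0.001, 0.718, -0.696], [-1.0, 0.007, 0.006]]
contact_force: [-3.0, 2.0, 19.1]
finger_gap: 16.6
```

```bash
python3 st.py
```

```text
pos [582.66  59.76 156.  ] F [-3.   2.  19.1] T [ 0.16  0.71 -0.18] gap 16.61 yaw 45.86 j [-1.400e+00  7.000e-01  1.021e+02  1.000e-01  7.670e+01 -4.730e+01] 15.95
```

Request:
carry_out(hand=[10,10,10,10], delta_pos=[[0,0,0],[0,0,0],[0,0,0],[0,0,0]], twist=[[0,0,1.5],[0,0,1.5],[0,0,0],[0,0,0]])

```text
time_s: 16.35
position: [582.7, 59.7, 156.0]
ee_rot: [[0.009, 0.658, 0.753], [0.001, 0.753, -0.658], [-1.0, 0.006, 0.006]]
contact_force: [-2.9, 1.7, 19.9]
finger_gap: 16.7
```

```bash
python3 st.py
```

```text
pos [582.69  59.71 156.02] F [-2.9  1.7 19.9] T [ 0.13  0.72 -0.17] gap 16.66 yaw 48.83 j [-1.500e+00  7.000e-01  1.021e+02  1.000e-01  7.670e+01 -5.030e+01] 16.35
```

Request:
carry_out(hand=[10,10,10], delta_pos=[[0,0,0],[0,0,0],[0,0,0]], twist=[[0,0,1.5],[0,0,1.5],[0,0,0]])

```text
time_s: 16.65
position: [582.7, 59.7, 156.0]
ee_rot: [[0.009, 0.618, 0.786], [0.001, 0.786, -0.618], [-1.0, 0.006, 0.006]]
contact_force: [-2.0, 0.6, 19.4]
finger_gap: 16.5
```

```bash
python3 st.py
```

```text
pos [582.69  59.69 155.99] F [-2.   0.6 19.4] T [ 0.14  0.67 -0.17] gap 16.53 yaw 51.85 j [ -1.5   0.7 102.1   0.   76.7 -53.3] 16.65
```

Request:
carry_out(hand=[10,10,10], delta_pos=[[0,0,0],[0,0,0],[0,0,0]], twist=[[0,0,1.5],[0,0,1.5],[0,0,0]])

```text
time_s: 16.95
position: [582.7, 59.6, 156.0]
ee_rot: [[0.009, 0.576, 0.818], [0.0, 0.818, -0.576], [-1.0, 0.005, 0.007]]
contact_force: [-1.6, 0.3, 18.7]
finger_gap: 16.6
```

```bash
python3 st.py
```

```text
pos [582.74  59.62 156.  ] F [-1.6  0.3 18.7] T [ 0.1   0.64 -0.17] gap 16.61 yaw 54.85 j [ -1.5   0.7 102.1   0.   76.7 -56.3] 16.95
```

Request:
carry_out(hand=[10,10,10], delta_pos=[[0,0,0],[0,0,0],[0,0,0]], twist=[[0,0,1.5],[0,0,1.5],[0,0,0]])

```text
time_s: 17.25
position: [582.6, 59.6, 156.0]
ee_rot: [[0.008, 0.532, 0.846], [0.0, 0.847, -0.532], [-1.0, 0.005, 0.007]]
contact_force: [-2.8, 1.1, 19.6]
finger_gap: 16.8
```

```bash
python3 st.py
```

```text
pos [582.63  59.61 155.98] F [-2.8  1.1 19.6] T [ 0.06  0.8  -0.32] gap 16.76 yaw 57.83 j [ -1.5   0.7 102.1   0.   76.7 -59.3] 17.25
```

Request:
carry_out(hand=[10,10], delta_pos=[[0,0,0],[0,0,0]], twist=[[0,0,1],[0,0,0]])

```text
time_s: 17.45
position: [582.5, 59.6, 156.0]
ee_rot: [[0.008, 0.518, 0.855], [0.0, 0.855, -0.518], [-1.0, 0.005, 0.007]]
contact_force: [-3.5, 0.9, 19.5]
finger_gap: 16.5
```

```bash
python3 st.py
```

```text
pos [582.51  59.61 155.99] F [-3.5  0.9 19.5] T [ 0.07  0.81 -0.38] gap 16.53 yaw 58.81 j [ -1.5   0.7 102.1   0.   76.7 -60.3] 17.45
```

Request:
carry_out(hand=[10,10], delta_pos=[[0,0,0],[0,0,0]], twist=[[0,0,1],[0,0,0]])

```text
time_s: 17.65
position: [582.3, 59.6, 156.0]
ee_rot: [[0.008, 0.503, 0.864], [0.0, 0.864, -0.503], [-1.0, 0.004, 0.006]]
contact_force: [-3.7, 0.4, 20.0]
finger_gap: 16.3
```

```bash
python3 st.py
```

```text
pos [582.31  59.6  155.98] F [-3.7  0.4 20. ] T [ 0.06  0.94 -0.36] gap 16.31 yaw 59.81 j [ -1.5   0.7 102.2   0.   76.7 -61.3] 17.65
```

The torque tripled and levelled off, so this is the stop or very near it. I'll try lifting gently.

Request:
carry_out(hand=[10,10,10,10,10,10,10], delta_pos=[[0,0,2],[0,0,2],[0,0,2],[0,0,2],[0,0,2],[0,0,2],[0,0,0]], twist=[[0,0,0],[0,0,0],[0,0,0],[0,0,0],[0,0,0],[0,0,0],[0,0,0]])

```text
time_s: 18.35
position: [579.8, 59.3, 161.4]
ee_rot: [[0.001, 0.502, 0.865], [-0.0, 0.865, -0.502], [-1.0, 0.001, 0.001]]
contact_force: [3.0, 0.6, -0.2]
finger_gap: 16.5
```

```bash
python3 st.py
```

```text
pos [579.8   59.27 161.38] F [ 3.   0.6 -0.2] T [-0.02 -0.67 -0.01] gap 16.54 yaw 59.84 j [ -1.5   0.3 102.   -0.   77.6 -61.3] 18.35
```

Request:
carry_out(hand=[10,10,10,10], delta_pos=[[1,0,1],[0,0,1],[0,0,1],[0,0,0]], twist=[[0,0,0],[0,0,0],[0,0,0],[0,0,0]])

```text
time_s: 18.75
position: [579.6, 59.5, 164.2]
ee_rot: [[-0.002, 0.502, 0.865], [0.0, 0.865, -0.502], [-1.0, -0.001, -0.002]]
contact_force: [-0.3, 0.1, -2.0]
finger_gap: 16.4
```

```bash
python3 st.py
```

```text
pos [579.63  59.51 164.16] F [-0.3  0.1 -2. ] T [ 0.01 -0.03 -0.06] gap 16.42 yaw 59.85 j [ -1.5   0.3 101.8   0.   78.1 -61.3] 18.75
```

Request:
carry_out(hand=[10,10,10,10,10,10], delta_pos=[[0,0,3],[0,0,4],[0,0,5],[0,0,8],[0,0,10],[0,0,0]], twist=[[0,0,0],[0,0,0],[0,0,0],[0,0,0],[0,0,0],[0,0,0]])

```text
time_s: 19.35
position: [581.7, 59.3, 197.4]
ee_rot: [[0.004, 0.502, 0.865], [-0.0, 0.865, -0.502], [-1.0, 0.002, 0.004]]
contact_force: [-0.1, -0.2, -1.7]
finger_gap: 16.7
```

```bash
python3 st.py; python3 - <<'E'
from h import *
cv2.imwrite("pics/s6.png",cv2.resize(get_image("scene")[100:270,220:400],None,fx=3.5,fy=3.5,interpolation=cv2.INTER_CUBIC)[:,:,::-1])
cv2.imwrite("pics/w6.png",get_image("wrist")[:,:,::-1])
E
```

```text
pos [581.71  59.33 197.38] F [-0.1 -0.2 -1.7] T [-0.01 -0.03  0.04] gap 16.67 yaw 59.84 j [ -1.5  -1.3 100.    0.   81.  -61.3] 19.35
```

View pics/s6.png

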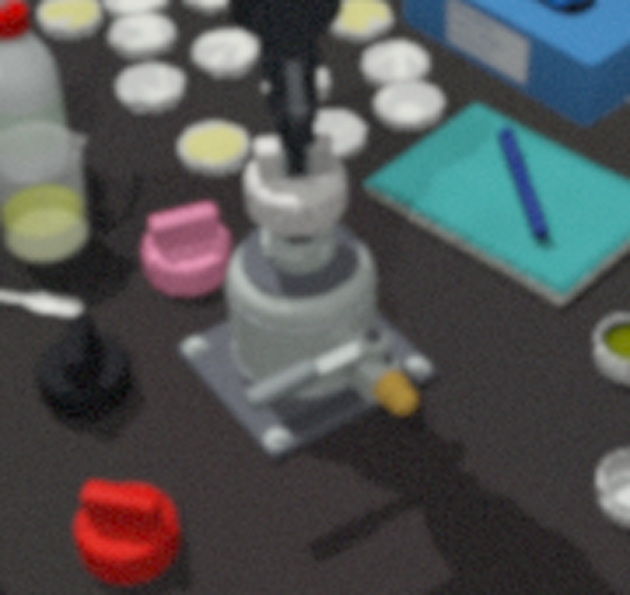

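View pics/w6.png

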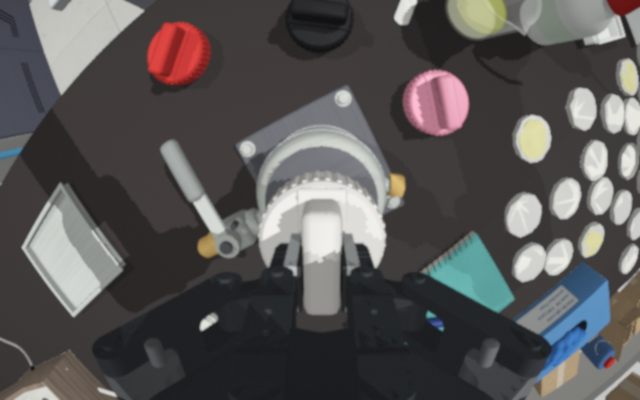

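The cap is off (scene crop: cap at (295,195) above the bare neck) and the lever is at rest. Now I carry it to the tray.

Request:
carry_out(hand=[10,10,10,10,10,10,10,10,10,10,10,10,10,10,10,10,10,10,10], delta_pos=[[0,0,10],[0,0,15],[-2,-10,5],[-5,-20,0],[-7,-30,0],[-7,-30,0],[-7,-30,0],[-7,-30,0],[-7,-30,0],[-7,-30,0],[-7,-30,0],[-7,-30,0],[-7,-30,0],[-7,-30,0],[-7,-30,-10],[-7,-30,-20],[-5,-36,-20],[-4,-20,-10],[0,0,0]], twist=[[0,0,0],[0,0,0],[0,0,0],[0,0,0],[0,0,0],[0,0,0],[0,0,0],[0,0,0],[0,0,0],[0,0,0],[0,0,0],[0,0,0],[0,0,0],[0,0,0],[0,0,0],[0,0,0],[0,0,0],[0,0,0],[0,0,0]])

```text
time_s: 21.35
position: [478.6, -388.5, 162.9]
ee_rot: [[-0.002, 0.505, 0.863], [0.002, 0.863, -0.505], [-1.0, 0.0, -0.003]]
contact_force: [0.4, 0.5, -1.8]
finger_gap: 16.4
```

```bash
python3 st.py; python3 - <<'E'
from h import *
cv2.imwrite("pics/s7.png",cv2.resize(get_image("scene")[200:400,280:500],None,fx=3,fy=3,interpolation=cv2.INTER_CUBIC)[:,:,::-1])
p=camera_params("wrist")
cv2.imwrite("pics/w7.png",get_image("wrist")[:,:,::-1])
for z in (3,): print(proj("wrist",(484,-355,3),p))
E
```

```text
pos [ 478.58 -388.46  162.86] F [ 0.4  0.5 -1.8] T [ 0.04 -0.01  0.02] gap 16.42 yaw 59.65 j [ -46.     4.9   97.1   -0.    78.2 -105.6] 21.35
(np.float64(351.2435653382194), np.float64(169.28926684085488))
```

View pics/s7.png

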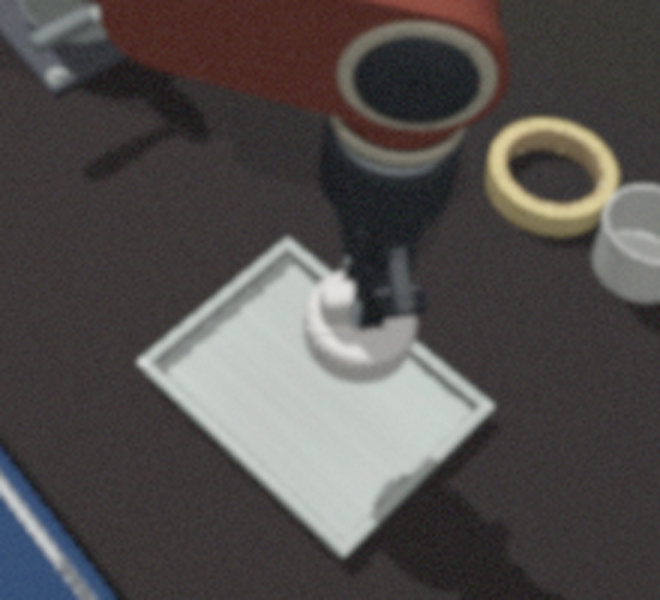

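View pics/w7.png

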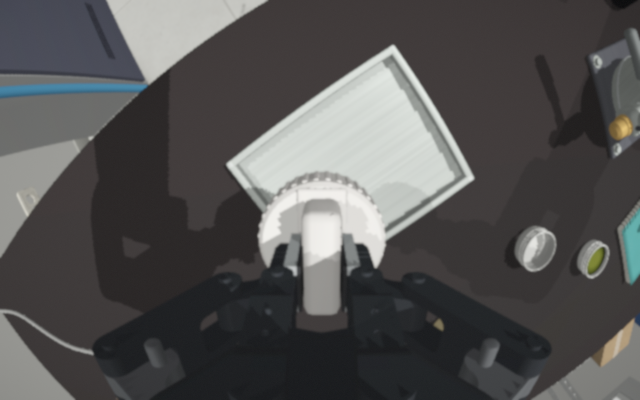

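Request:
carry_out(hand=[10,10,10,10,10,10,10,10,10], delta_pos=[[3,17,-10],[3.5,16.5,-20],[0,0,-25],[0,0,-25],[0,0,-17],[0,0,-9],[0,0,-6],[0,0,0],[0,0,0]], twist=[[0,0,0],[0,0,0],[0,0,0],[0,0,0],[0,0,0],[0,0,0],[0,0,0],[0,0,0],[0,0,0]])

```text
time_s: 22.35
position: [487.6, -353.7, 53.7]
ee_rot: [[0.001, 0.502, 0.865], [-0.001, 0.865, -0.502], [-1.0, -0.0, 0.002]]
contact_force: [1.2, -0.2, -2.1]
finger_gap: 16.4
```

```bash
python3 st.py; python3 - <<'E'
from h import *
a=cv2.resize(get_image("scene")[230:390,300:460],(400,400),interpolation=cv2.INTER_CUBIC);b=get_image("wrist")[0:400,120:520]
cv2.imwrite("pics/s8.png",np.hstack([a,b])[:,:,::-1])
E
```

```text
pos [ 487.58 -353.68   53.75] F [ 1.2 -0.2 -2.1] T [ 0.02 -0.02 -0.01] gap 16.36 yaw 59.84 j [ -43.     9.8  103.1    0.    67.  -102.9] 22.35
```

View pics/s8.png

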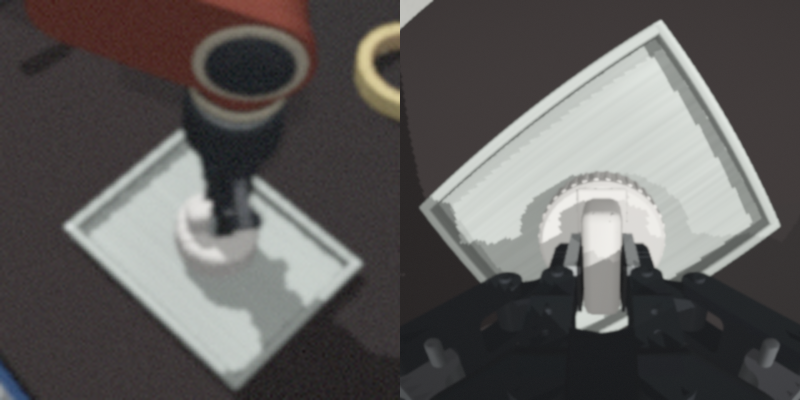

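The cap is over the middle of the tray. I lower the last part slowly.

Request:
carry_out(hand=[10,10,10,10,10,10,10,10], delta_pos=[[0,0,-3],[0,0,-3],[0,0,-2],[0,0,-1.5],[0,0,-1.5],[0,0,-1],[0,0,0],[0,0,0]], twist=[[0,0,0],[0,0,0],[0,0,0],[0,0,0],[0,0,0],[0,0,0],[0,0,0],[0,0,0]])

```text
time_s: 23.25
position: [486.9, -353.1, 40.6]
ee_rot: [[-0.0, 0.502, 0.865], [0.0, 0.865, -0.502], [-1.0, 0.0, -0.0]]
contact_force: [-0.2, -0.1, -1.2]
finger_gap: 16.4
```

Request:
carry_out(hand=[10,10,10,10], delta_pos=[[0,0,-1],[0,0,-1],[0,0,0],[0,0,0]], twist=[[0,0,0],[0,0,0],[0,0,0],[0,0,0]])

```text
time_s: 23.65
position: [486.9, -353.1, 38.5]
ee_rot: [[-0.0, 0.502, 0.865], [0.0, 0.865, -0.502], [-1.0, 0.0, -0.0]]
contact_force: [0.1, 0.1, -1.4]
finger_gap: 16.5
```

Request:
carry_out(hand=[10,10,10], delta_pos=[[0,0,-0.7],[0,0,0],[0,0,0]], twist=[[0,0,0],[0,0,0],[0,0,0]])

```text
time_s: 23.95
position: [487.0, -353.2, 38.1]
ee_rot: [[0.0, 0.502, 0.865], [-0.0, 0.865, -0.502], [-1.0, -0.0, 0.0]]
contact_force: [0.2, 0.5, 0.3]
finger_gap: 16.8
```

Request:
carry_out(hand=[10,10,10], delta_pos=[[0,0,-0.7],[0,0,0],[0,0,0]], twist=[[0,0,0],[0,0,0],[0,0,0]])

```text
time_s: 24.25
position: [487.2, -353.2, 38.0]
ee_rot: [[0.0, 0.502, 0.865], [-0.0, 0.865, -0.502], [-1.0, -0.0, 0.0]]
contact_force: [-1.5, 2.0, 5.0]
finger_gap: 16.8
```

Request:
carry_out(hand=[10,10,10], delta_pos=[[0,0,-0.7],[0,0,0],[0,0,0]], twist=[[0,0,0],[0,0,0],[0,0,0]])

```text
time_s: 24.55
position: [487.2, -353.2, 38.0]
ee_rot: [[0.0, 0.502, 0.865], [0.0, 0.865, -0.502], [-1.0, 0.0, 0.0]]
contact_force: [-2.9, 3.8, 9.4]
finger_gap: 16.7
```

The cap has contacted the floor. I ease off, open and rise.

Request:
carry_out(hand=[10,10,22,35,45,45,45,45], delta_pos=[[0,0,1.2],[0,0,0],[0,0,0],[0,0,0],[0,0,0],[0,0,0],[0,0,0],[0,0,0]], twist=[[0,0,0],[0,0,0],[0,0,0],[0,0,0],[0,0,0],[0,0,0],[0,0,0],[0,0,0]])

```text
time_s: 25.35
position: [486.9, -353.2, 37.7]
ee_rot: [[-0.0, 0.502, 0.865], [-0.0, 0.865, -0.502], [-1.0, -0.0, 0.0]]
contact_force: [-0.5, 0.2, 0.3]
finger_gap: 45.0
```

```bash
python3 st.py
```

```text
pos [ 486.9  -353.17   37.66] F [-0.5  0.2  0.3] T [-0.04 -0.01 -0.07] gap 44.97 yaw 59.84 j [ -43.    11.   103.5   -0.    65.6 -102.9] 25.35
```

Request:
carry_out(hand=[45,45,45,45,45,45,45,45,45,45,45], delta_pos=[[0,0,4],[0,0,8],[0,0,15],[0,0,25],[0,0,30],[0,0,30],[0,0,30],[0,0,25],[0,0,15],[0,0,0],[0,0,0]], twist=[[0,0,0],[0,0,0],[0,0,0],[0,0,0],[0,0,0],[0,0,0],[0,0,0],[0,0,0],[0,0,0],[0,0,0],[0,0,0]])

```text
time_s: 26.45
position: [486.7, -353.0, 219.4]
ee_rot: [[-0.0, 0.502, 0.865], [0.0, 0.865, -0.502], [-1.0, 0.0, -0.0]]
contact_force: [-0.1, -0.7, -1.0]
finger_gap: 45.0
```

```bash
python3 st.py; python3 - <<'E'
from h import *
p=camera_params("wrist");w=get_image("wrist");s=get_image("scene");t=get_image("top")
cv2.imwrite("pics/e1.png",w[:,:,::-1]);cv2.imwrite("pics/e2.png",s[:,:,::-1]);cv2.imwrite("pics/e3.png",t[:,:,::-1])
E
```

```text
pos [ 486.69 -352.97  219.36] F [-0.1 -0.7 -1. ] T [0.05 0.01 0.02] gap 45.01 yaw 59.84 j [ -43.     0.3   96.4   -0.    83.4 -102.9] 26.45
```

View pics/e1.png

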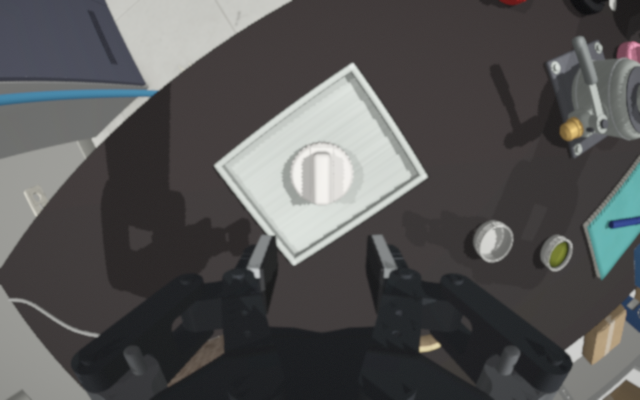

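View pics/e2.png

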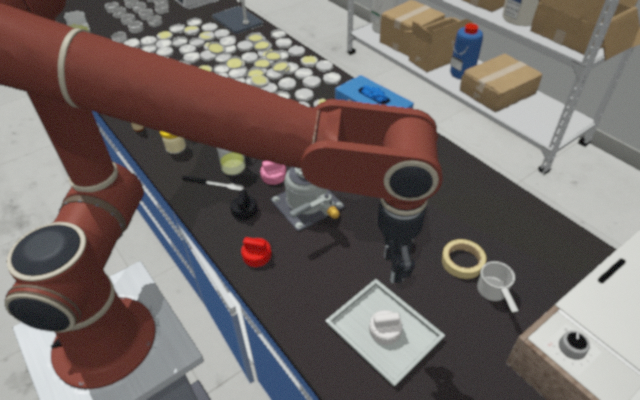

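View pics/e3.png

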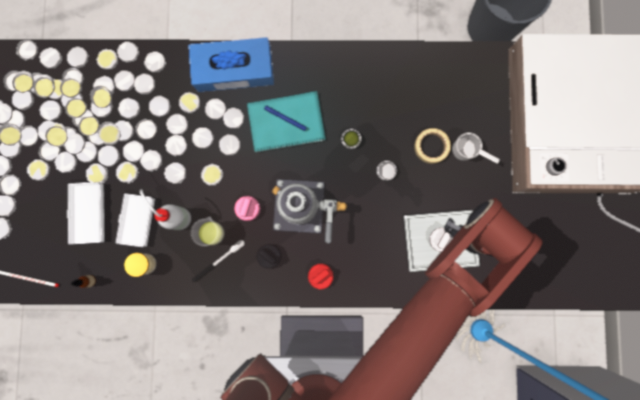

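The wrist view shows the cap upright and flat in the middle of the tray at (321,174). The top view shows the neck bare at (297,203) and the lever at rest at (330,220). The beaker, tins, spatula and the other caps are where they were. I hand the job in.

```bash
python3 -c "
from cell import bot
print(bot.job_done())"
```

```text
the job is handed in; nothing more can be done
None
```

The reservoir is open and its white cap is sitting upright and flat in the middle of the steel tray. I handed the job in at about 26.5 s of the 72 s allowed.

- **Vent lever:** I pushed it with closed fingers until it stopped moving: the last push raised the in-plane force to about 18 N with almost no movement. I then followed it back, and images show it at rest.
- **Cap release:** The first press landed tooth on tooth, so I eased off and turned lightly until it dropped in. I then pressed it fully (about 5 mm, 17–21 N) and turned it about 136° in all. I stopped when the turning torque rose from about 0.17 to 0.38 N m, well under the 2 N m limit. A gentle lift then met only about the cap's own weight.
- **Set-down:** I lowered the cap until it touched the tray floor (9 N at most), eased off, opened the fingers and rose clear.
- **Last checks:** The final images show the cap in the tray, the neck bare and the lever at rest. The beaker, tins, spatula and the other caps look unmoved.
- **What disagreed:** The top and wrist cameras differed by about 6 mm on where the lever's pivot is. The torque levelled off near 0.37 N m with the gripper still turning, so the bar may have slipped slightly in the grip at the stop. On the way to the tray I went 33 mm too far while still high up, and corrected it before lowering.

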